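# Switch off a desk fan and take off its blade cap, thread hand unknown

## Robot

A 6-joint arm with a two-finger parallel gripper is mounted at the origin on the work surface. World frame = base frame: x ahead of the robot, y to its left, z up, the work surface at z = 0. Lengths are in mm, angles in rad, forces in N, time in s.
With the tool pointing down it reaches from about 250 to 800 mm from the base axis. Payload 8.5 kg.
Tool frame: the origin (TCP) lies at the very end of the fingers, on their centre line; the grasp point (between the pads) lies 19 mm behind it; y points along the fingers, z is the direction in which the jaws open and shut, and the axes are right-handed (so a half turn about y gives the same grasp; the last joint's range is limited). The gripper opens to 85 mm and grips with 20 to 120 N. Pads are 22 mm wide; open, the fingers measure 114 mm over their backs; the gripper's body (76 mm by 85 mm) begins 54 mm behind the grasp point. The pads swing forward as they close: fully open they stand 13 mm farther back than shut.
Start: joints at [1.333, 0.238, -0.013, 1.319, 0, 1.571], TCP at [123.659, 510.183, 231.276] pointing down, gripper open.
Joint ranges: [-2.66, 2.66], [-1.03, 1.9], [-1.14, 1.46], [-1.82, 2.27], [-1.45, 1.34], [-3.14, 3.14]. Speed limits (rad/s): [2.22, 2.22, 2.79, 3.14, 3.14, 3.14].

## Interface

Orientations are given as [roll, pitch, yaw] about the fixed x, y, z axes, in that order (R = Rz(yaw) Ry(pitch) Rx(roll)).
In Python, from bench import ctrl gives the robot as it stands. Calls block until the motion is done:
- ctrl.goto(position, orientation): joint-space move of the TCP to a pose.
- ctrl.servo_line(position, rot=None, speed=150, guard=None): straight line of the TCP; rot=None keeps the orientation; speed is the mean speed in mm/s. With guard (N) it stops when the force on the tool has changed by that much, and returns True; else False.
- ctrl.movej(angles): joint-space move.
- ctrl.set_gripper(opening, force=None): opening from 0.0 (shut) to 1.0 (fully open); force is the grip in N (None keeps the last); returns when the fingers have stopped.
- ctrl.pause(seconds).
- ctrl.ik(position, orientation): joint angles nearest the present ones, or None.
- ctrl.grab_frame(name): name is "side" or "top"; returns a dict with "image" (480x640x3 uint8, red, green, blue), "z_map" (480x640 float32, mm along the optical axis (not along the pixel's ray), 0 where there is no reading), "fx", "fy", "cx", "cy" (pixels), "pose" (4x4, takes a point from camera to world coordinates). Camera axes: x right, y down, z forward; pixel columns grow to the right and rows downward; lengths in mm; the calibration is good to about 2 mm. A picture is of the moment at which its call begins.
A pose or a line that the arm cannot do raises ctrl.PlanningError and nothing moves.
- ctrl.finish_job(): hands the job in, once; it reports no verdict.
Readings, each from a call of its own:
- ctrl.read_clock(): time.
- ctrl.read_qpos(): joint angles.
- ctrl.read_joint_velocities(): joint speeds.
- ctrl.read_effort(): joint torques, N m.
- ctrl.read_position(): TCP position.
- ctrl.read_tcp_rot(): TCP orientation.
- ctrl.read_ft_force(): force on the tool from outside, world axes, zero at the start.
- ctrl.read_moment(): the same for the moment, N m.
- ctrl.read_width(): opening from 0.0 (shut) to 1.0 (fully open).
Only numpy, scipy, OpenCV 4.12 (cv2) and the standard library are available. Lean on these libraries where they do the work, as an engineer would, in place of code of your own. Each camera call takes 0.05 s, during which the arm holds its last target.

## Task

The unplugged desk fan lies tipped face-up with its front grille off, ready for cleaning, but it was left switched on: first turn its speed knob fully anticlockwise to the off stop, then unscrew the round ribbed cap in the middle of the blades. Nobody remembers whether this cap has an ordinary or a reverse thread, so try loosening it both ways, find the way it gives, and lift it off its shaft. Finish while still holding the cap in the gripper, a good hand's breadth straight up above its shaft, and leave the other things on the desk where they are.

Things in the scene. Friction and masses are not known exactly. Their poses are not given: they have to be found in the camera images.
- fan: White desk fan, fixed; its round head faces straight up. Origin on the desk below the head's axis, z up; -x runs along the base (26 mm high, 150 mm wide) to the speed knob, 215 mm from that axis. Head: open-topped ring, 186 mm outside, rim 180 mm up; four grey blades inside, below 150 mm, kept from turning by a pencil 74 mm from the axis (178 mm up). Tilt knob at +y, out to 140 mm, 189 mm up.
- speed_knob (a joint): Speed knob of the fan, rad: 0 = off, the anticlockwise end stop; grows clockwise seen from above, up to 2.7 at the clockwise stop. Stays where it is left (friction about 0.05 N m).
- speed_knob_grip (a point): Middle of the speed knob's grip bar, on the vertical turning axis, 63 mm above the desk, 7 mm below the bar's top. Bar 38 mm long (this point's x axis, turns with the knob), 14 mm thick (its y), pinched across that; it stands on a 40 mm disc whose top is 40 mm above the desk. Off: the bar lies along the fan's x axis.
- cap_mid (a point): Centre of the white ribbed cap that holds the blades on: closed, round, 40 mm diameter, straight sides 34 mm high (this point half-way up them), a low dome above (39 mm in all), 40 g, z up. It stands on a neck of the same width; 11 mm below the cap's lower edge this widens to the 56 mm hub. Fully tightened at the start, its x axis then along the fan's.
- cap_seat (a point): Point of the fan where the cap's lower edge rests (its middle): on the head's axis, 160 mm up. Shaft end inside the cap: 21 mm higher. Coarse thread, ordinary or reverse, not visible. Wrong way: blocked within 0.15 rad, a firm grip then slips round the cap. Right way: turns easily, climbs about 3 mm, free from 1.35 to 2.3 rad of turn, then pulls straight up; beyond that a stop.
Mind the look-alikes: they are no part of the job. What is shaped like the part that bears cap_mid but orange is not meant.

How it is judged (in metres and radians):
On the way, in this order (a step that is already met when the one before it is completed fails the run):
1. the speed knob is turned to its off stop (value of joint speed_knob below 0.12 rad), for 0.2 s.
2. the cap is off its shaft and held up by the gripper (z of cap_mid in the frame of cap_seat above 0.06 m and horizontal distance between cap_mid and cap_seat below 0.12 m and contact force between the fingers and spinner_cap above 1 N), for 0.3 s.
At the end, for the whole second after the job is handed in: The speed knob stands within 0.12 rad of its off stop; the cap hangs still in the gripper's fingers (at least 1 N), its centre at least 60 mm above the seat on the fan (its lower edge then 22 mm or more above the shaft's tip) and within 120 mm sideways of the head's axis (all of step 2 and value of joint speed_knob below 0.12 rad and linear speed of spinner_cap below 0.03 m/s); the arm keeps its last pose, push and grip.
It fails at once if the cap is torn off its thread instead of being unscrewed (z of cap_mid in the frame of cap_seat between 0.027 and 0.036 m and horizontal distance between cap_mid and cap_seat below 0.02 m and angle between the x axis of cap_mid and the x axis of fan, either way round below 0.8 rad).
It fails at once if the cap is taken off while the knob is still on (z of cap_mid in the frame of cap_seat above 0.03 m and value of joint speed_knob above 0.15 rad).
It fails at once if another thing on the desk is pushed more than 40 mm or tipped over (distance of any of grille, spray_bottle, screwdriver, pen, pen_cup, stapler, notepad, mouse from where it was at the start of the episode above 0.04 m or angle between any of spray_bottle, pen_cup's own z axis and vertical above 0.7 rad).
It also fails if it takes over 72 s, if anything falls off the work surface, if the arm or the gripper's body presses on something with over 40 N, if the wrist force passes 120 N, or if a joint passes its speed limit or range.

## Working session

There is one attempt and no reset: what is moved stays moved. The work goes in short steps, each a Python script; the robot and the scene stay as the last script left them, time stands still between calls to the robot, and variables do not carry over. Pictures are saved under pics/ and viewed, and the job is handed in when it is done.

```bash
mkdir -p pics; ls
python3 - <<'E'
from bench import ctrl
import cv2,numpy as np
for n in("side","top"):
    f=ctrl.grab_frame(n); cv2.imwrite(f"pics/{n}0.png",f["image"][:,:,::-1]); np.savez(f"{n}0.npz",**f)
    print(n,f["fx"],f["fy"],f["cx"],f["cy"],np.round(f["pose"],3).tolist(),(f["z_map"]>0).mean())
print(ctrl.read_clock(),ctrl.read_tcp_rot(),ctrl.read_position())
E
```

```text
pics
side 446.7363117834147 446.7363117834147 319.122138591671 237.03984039283742 [[0.938, -0.224, 0.265, 380.476], [-0.347, -0.629, 0.696, -462.414], [0.01, -0.745, -0.667, 655.474], [0.0, 0.0, 0.0, 1.0]] 0.9958626302083333
top 494.32486823151527 494.32486823151527 322.00247342003877 246.0656926652727 [[-0.001, -0.992, 0.13, 475.89], [-1.0, 0.0, -0.009, 80.158], [0.009, -0.13, -0.991, 982.003], [0.0, 0.0, 0.0, 1.0]] 0.9961263020833333
0.1 [-1.57209031e+00  2.78625515e-05 -2.37831679e-01] [123.57821042 509.86948811 230.7372473 ]
```

View pics/side0.png

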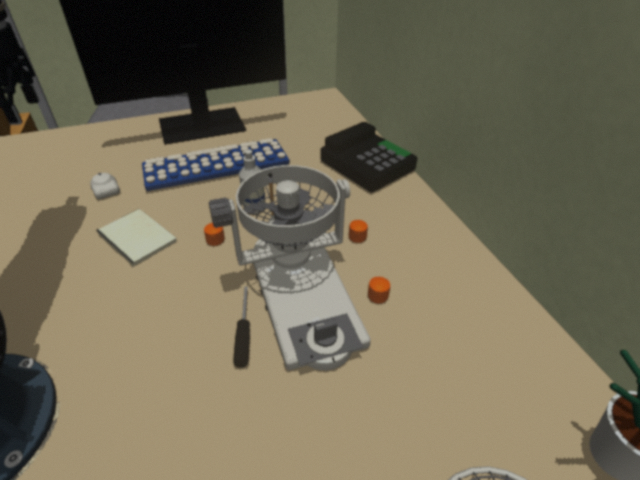

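View pics/top0.png

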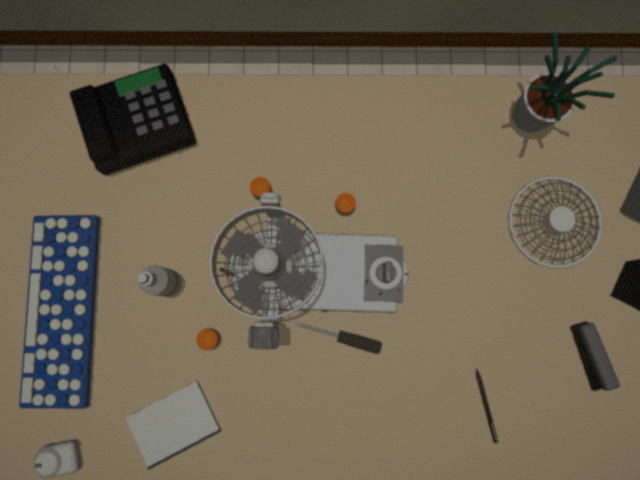

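The top view shows the white cap at about (266,261), the speed knob at (386,272) and the tilt knob at (264,335). The side view has the cap at (287,193) and the knob at (325,335). Look-alikes are the three orange caps, at top (260,187), (345,203) and (207,339), plus the hub of the removed grille at (562,219) and the tilt knob. The white one inside the ring is the one I want. I'll take close crops next.

Run:
```python
import cv2,numpy as np
s=np.load("side0.npz")["image"][:,:,::-1];t=np.load("top0.npz")["image"][:,:,::-1]
g=lambda a:np.clip(a.astype(float)*1.5,0,255).astype(np.uint8)
a=cv2.resize(g(s[160:370,200:400]),None,fx=2.7,fy=2.7,interpolation=3)[:560,:]
cv2.imwrite("pics/s_crop.png",a)
a=cv2.resize(g(t[180:360,190:430]),None,fx=3.3,fy=3.3,interpolation=3)
cv2.imwrite("pics/t_crop.png",a)
```

```text
(no output)
```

View pics/s_crop.png

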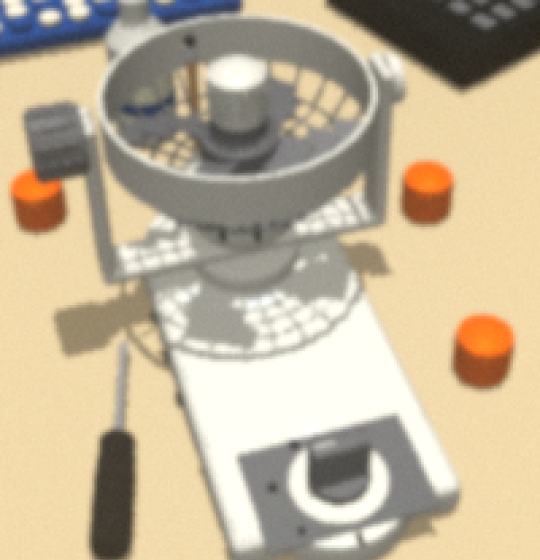

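View pics/t_crop.png

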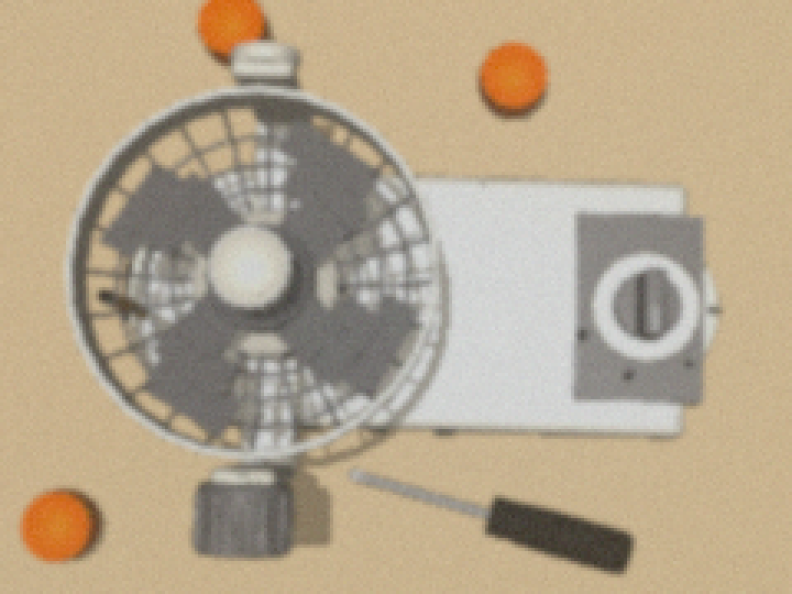

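```bash
cat > h.py <<'E'
import numpy as np,cv2
def W(f,u,v,z=None):
    "pixel->world: by depth"
    d=f["z_map"][v,u] if z is None else z
    p=np.stack([(u-f["cx"])/f["fx"]*d,(v-f["cy"])/f["fy"]*d,d,np.ones_like(d)],-1)
    return (p@f["pose"].T)[...,:3]
def ray(f,u,v):
    d=f["pose"][:3,:3]@np.array([(u-f["cx"])/f["fx"],(v-f["cy"])/f["fy"],1.]); return f["pose"][:3,3],d/np.linalg.norm(d)
def onplane(f,u,v,z):
    o,d=ray(f,u,v); return o+d*(z-o[2])/d[2]
def tri(r1,r2):
    (o1,d1),(o2,d2)=r1,r2
    s=np.linalg.lstsq(np.stack([d1,-d2],1),o2-o1,rcond=None)[0]
    a,b=o1+s[0]*d1,o2+s[1]*d2; return (a+b)/2,np.linalg.norm(a-b)
def cloud(f):
    v,u=np.mgrid[:480,:640]; return W(f,u,v)
def load(n): return {k:v for k,v in np.load(n).items()}
E
python3 - <<'E'
from h import *
T=load("top0.npz");S=load("side0.npz")
for n,f,(cu,cv),(ku,kv) in(("top",T,(266,261),(386,272)),("side",S,(287,190),(325,335))):
    P=cloud(f); v,u=np.mgrid[:480,:640]
    def rep(l,m):
        if m.sum()<3: print(n,l,"few",m.sum());return
        q=P[m]; print(n,l,m.sum(),"mid",np.round((q.min(0)+q.max(0))/2,1),"med",np.round(np.median(q,0),1),"ext",np.round(np.ptp(q,axis=0),1),"pix",u[m].mean().round(1),v[m].mean().round(1))
    near=lambda a,b,r:np.hypot(u-a,v-b)<r
    rep("cap",near(cu,cv,18)&(P[...,2]>188))
    rep("captop",near(cu,cv,18)&(P[...,2]>193))
    m=near(ku,kv,25)&(P[...,2]>58)&(P[...,2]<85); rep("bar",m)
    q=P[m][:,:2]; c=q-q.mean(0); e=np.linalg.eigh(c.T@c); print("bar dir",e[1][:,1],np.sqrt(e[0]/len(q)), cv2.minAreaRect(q.astype(np.float32)))
    rep("disc",near(ku,kv,30)&(P[...,2]>33)&(P[...,2]<47))
    rep("rim",near(cu,cv,75)&(P[...,2]>172)&(P[...,2]<186)&~near(cu,cv,35))
    print("base z", np.median(P[..., 2][near(ku-40 if n=="top" else ku-20,kv-0 if n=="top" else kv-45,5)]))
E
```

```text
top cap 504 mid [525.4 131.9 585. ] med [554.5 162.2 196.6] ext [ 98.9 103.6 794. ] pix 265.8 261.0
top captop 459 mid [525.1 131.1 587.5] med [554.6 162.4 197. ] ext [ 98.5 101.9 789. ] pix 265.6 260.9
top bar 163 mid [547.5 -50.9  65.6] med [548.6 -50.6  69.3] ext [36.9 14.4 15.2] pix 388.3 271.5
bar dir [-0.99997472  0.00711043] [ 4.26908302 10.52071484] ((547.4776611328125, -50.90788650512695), (14.275796890258789, 36.92833709716797), 89.538818359375)
top disc 281 mid [542.2 -50.4  38.8] med [547.3 -43.3  38.1] ext [73.2 59.7 11.6] pix 385.0 273.2
top rim 1468 mid [553.8 163.4 179. ] med [556.4 165.4 179.7] ext [232.6 184.2  13.9] pix 263.5 261.8
base z 26.025620877509255
side cap 285 mid [ 478.4 -138.6  421.9] med [555.3 155.9 194.9] ext [195.9 647.7 467.2] pix 287.7 188.1
side captop 212 mid [ 478.4 -140.7  424.2] med [556.  159.  195.9] ext [195.9 643.4 462.5] pix 287.7 186.8
side bar 238 mid [549.9 -51.7  64.9] med [549.1 -54.9  67.9] ext [37.6 14.5 13.7] pix 325.6 326.0
bar dir [-0.99952775  0.03072919] [ 4.10723791 10.94450055] ((549.9052124023438, -51.85273361206055), (37.613887786865234, 14.490941047668457), 0.6899670958518982)
side disc 241 mid [549.6 -59.1  39.8] med [547.8 -61.2  38.8] ext [57.  46.4 13.6] pix 326.1 340.1
side rim 1140 mid [548.4 158.7 179. ] med [511.5 147.5 178. ] ext [246.1 178.2  14. ] pix 278.9 205.9
base z 25.27972529168767
```

Run:
```python
from h import *
T=load("top0.npz");S=load("side0.npz")
from scipy.optimize import least_squares
for n,f,(cu,cv_) in(("top",T,(266,261)),("side",S,(287,190))):
    P=cloud(f); v,u=np.mgrid[:480,:640]
    m=(np.hypot(u-cu,v-cv_)<18)&(P[...,2]>190)&(P[...,2]<203)
    k=cv2.morphologyEx(m.astype(np.uint8),cv2.MORPH_OPEN,np.ones((3,3)))>0
    q=P[k]; (c,r)=cv2.minEnclosingCircle(q[:,:2].astype(np.float32)); print(n,"cap",c,r,"z95",np.percentile(q[:,2],[50,98]), "pix",u[k].mean(),v[k].mean())
    m=(np.hypot(P[...,0]-555,P[...,1]-162)<100)&(np.hypot(P[...,0]-555,P[...,1]-162)>82)&(abs(P[...,2]-180)<3)
    q=P[m]; s=least_squares(lambda x:np.hypot(q[:,0]-x[0],q[:,1]-x[1])-x[2],[555,162,90],loss="soft_l1"); print("rim",s.x,np.median(q[:,2]))
    # knob bar top pixel
    m=(np.hypot(P[...,0]-548,P[...,1]+51)<25)&(P[...,2]>66.5)&(P[...,2]<74)
    r=cv2.minAreaRect(P[m][:,:2].astype(np.float32));print("bartop",r,np.median(P[m][:,2]),u[m].mean(),v[m].mean())
    # base edges: yaw
    m=(abs(P[...,2]-26)<4)&(P[...,1]<40)&(P[...,1]>-75)&(abs(P[...,0]-550)<100)
    print("base",cv2.minAreaRect(P[m][:,:2].astype(np.float32)))
# triangulate bar top centroid and rim marks
    globals()[n+"bar"]=(u[(m2:=(np.hypot(P[...,0]-548,P[...,1]+51)<25)&(P[...,2]>66.5)&(P[...,2]<74))].mean(),v[m2].mean())
    globals()[n+"cap"]=(u[k].mean(),v[k].mean())
print("tri bar",tri(ray(T,*topbar),ray(S,*sidebar)),"cap",tri(ray(T,*topcap),ray(S,*sidecap)))
```

```text
top cap (555.1829833984375, 163.64794921875) 20.164634704589844 z95 [196.68291901 200.50904868] pix 265.59329140461216 260.8805031446541
rim [555.17878897 163.243904    90.54170626] 179.87909424596342
bartop ((547.95263671875, -51.29680633544922), (13.324859619140625, 35.49836349487305), 89.11422729492188) 69.40066520755249 388.5442176870748 271.4421768707483
base ((548.4840087890625, -18.12009048461914), (113.9089126586914, 149.95455932617188), 89.77462005615234)
side cap (558.0565185546875, 163.38308715820312) 21.905603408813477 z95 [195.34457105 198.48916402] pix 287.46280991735534 187.32231404958677
rim [557.05156301 162.71327018  90.55773198] 178.4485712939038
bartop ((550.0652465820312, -51.9249382019043), (37.2866325378418, 14.06959342956543), 0.5008065700531006) 68.78636915031086 325.62264150943395 324.38993710691824
base ((551.0491333007812, -17.518611907958984), (114.89788055419922, 150.00816345214844), 89.91044616699219)
tri bar (array([549.00160366, -51.70800699,  67.99549537]), np.float64(1.9203393631474688)) cap (array([556.24078106, 163.29818408, 192.32018386]), np.float64(1.7762511909293288))
```

Both views agree on the key points:

| Item | Position (mm) | Check |
|---|---|---|
| Cap axis | (556, 163) | dome top about 199, rim 180, as the text says |
| Knob axis | (549, -51.5) | bar top about 69 |
| Knob to cap distance | 215 | matches the text |

The fan's +x points about 88° in the world. The knob bar lies along world x, so the knob is at about +1.55 rad. I'll do the knob first.

Run:
```python
from bench import ctrl
from h import *
R=lambda y:[-np.pi/2,0,y]
ctrl.servo_line([123.6,510,330],speed=250)
ctrl.goto([549,-51.5,300],R(0.0))
ctrl.set_gripper(0.6,30)
ctrl.servo_line([549,-51.5,75],speed=200)
print(ctrl.servo_line([549,-51.5,46.5],speed=60,guard=8))
print(ctrl.read_clock(),ctrl.read_position(),ctrl.read_ft_force())
ctrl.set_gripper(0.0,30)
print(ctrl.read_width()*85,ctrl.read_ft_force(),ctrl.read_moment(),ctrl.read_clock())
f=ctrl.grab_frame("side");cv2.imwrite("pics/knobgrip.png",cv2.resize(f["image"][260:400,240:420,::-1],None,fx=4,fy=4))
```

```text
False
5.475 [548.88583231 -51.47167714  46.27985291] [0.01260057 0.1247145  0.32758277]
13.571200472195578 [-0.60367586  9.54962406  4.8848758 ] [ 1.76967405  0.23560782 -0.00885315] 5.8917
```

View pics/knobgrip.png

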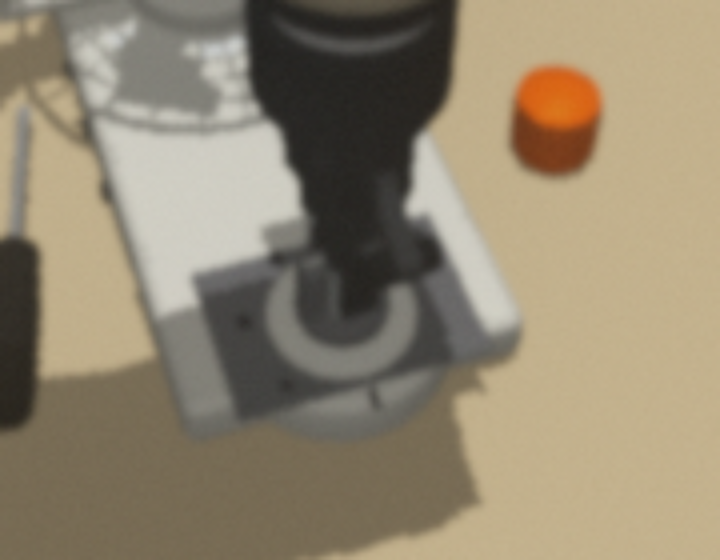

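The picture shows the fingers across the bar, and the width reads 13.6 mm, which fits the 14 mm bar. A 9.5 N side force suggests the axis is about 1 mm further toward +y. I'll turn it anticlockwise.

Run:
```python
from bench import ctrl
from h import *
R=lambda y:[-np.pi/2,0,y]
p=[549,-50.8,46.5]
for y in (0.5,1.0,1.4,1.5,1.56,1.62,1.68,1.74):
    ctrl.servo_line(p,rot=R(y),speed=100)
    F=ctrl.read_ft_force();M=ctrl.read_moment();print(y,ctrl.read_tcp_rot()[2].round(3),F.round(1) if hasattr(F,'round') else F,np.round(M,3),round(ctrl.read_clock(),2))
    if abs(M[2])>0.5: break
```

```text
0.5 0.501 [-1.2  5.5  4.4] [1.176 0.224 0.078] 6.59
1.0 1.001 [-0.8  6.5  4.1] [1.219 0.052 0.046] 7.24
1.4 1.401 [-0.9  7.   4.5] [1.294 0.023 0.075] 7.79
1.5 1.502 [-1.2  6.   2.9] [ 1.296 -0.009  0.01 ] 8.04
1.56 1.56 [-0.9  7.2  3.7] [ 1.513  0.056 -0.736] 8.29
```

The moment rose to -0.74 N m at 1.56 rad, which is where the off stop was expected. I'll release, rise and look.

Run:
```python
from bench import ctrl
from h import *
R=lambda y:[-np.pi/2,0,y]
ctrl.servo_line([549,-50.8,46.5],rot=R(1.52),speed=100)
ctrl.set_gripper(0.6)
ctrl.servo_line([549,-50.8,280],speed=250)
ctrl.goto([556.2,163.2,290],R(0.2))
ctrl.set_gripper(0.75,60)
T=ctrl.grab_frame("top");S=ctrl.grab_frame("side")
P=cloud(S);m=(np.hypot(P[...,0]-548,P[...,1]+51)<25)&(P[...,2]>66.5)&(P[...,2]<74)
print(cv2.minAreaRect(P[m][:,:2].astype(np.float32)))
P=cloud(T);m=(np.hypot(P[...,0]-548,P[...,1]+51)<25)&(P[...,2]>66.5)&(P[...,2]<74)
if m.sum()>5:print(cv2.minAreaRect(P[m][:,:2].astype(np.float32)))
cv2.imwrite("pics/over.png",cv2.resize(S["image"][100:370,180:400,::-1],None,fx=2.2,fy=2.2))
print(ctrl.read_clock(),ctrl.read_position(),ctrl.read_ft_force())
```

```text
((550.3285522460938, -52.02275085449219), (39.16094207763672, 14.063859939575195), 87.58135986328125)
((547.9044799804688, -51.16514587402344), (13.30943489074707, 35.68064498901367), 0.14626921713352203)
11.9583 [556.27165838 162.96189584 290.05640193] [ 0.13991306  1.59046683 -0.23681714]
```

View pics/over.png

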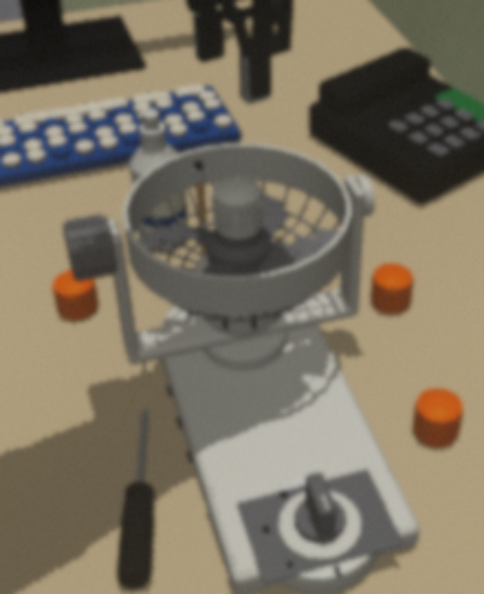

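The bar at about (320,510) in the crop now lies along the fan's x axis, so the knob is off. Nothing else has moved. Next is the cap.

Run:
```python
from bench import ctrl
from h import *
R=lambda y:[-np.pi/2,0,y]
c=[556.2,163.2]
ctrl.servo_line(c+[215],speed=200)
print(ctrl.servo_line(c+[163],speed=80,guard=8),ctrl.read_position())
ctrl.set_gripper(0.0,60)
def rep(t):print(t,ctrl.read_tcp_rot()[2].round(3),"F",np.round(ctrl.read_ft_force(),1),"M",np.round(ctrl.read_moment(),3),"w",round(ctrl.read_width()*85,1),round(ctrl.read_clock(),2),flush=True)
rep("grip")
for y in (0.25,0.3,.35,.4,.45,.5):
    ctrl.servo_line(c+[163],rot=R(y),speed=100); rep(y)
    if abs(ctrl.read_moment()[2])>0.6: break
```

```text
False [556.49187968 163.30793797 163.49302713]
grip 0.2 F [-1.1  1.8  5.6] M [0.409 0.292 0.017] w 38.7 13.63
0.25 0.25 F [-0.9  1.5  6.6] M [ 0.417  0.128 -0.013] w 38.6 13.88
0.3 0.3 F [-0.7  1.8  6.6] M [0.446 0.033 0.065] w 38.4 14.13
0.35 0.35 F [0.6 1.2 6.8] M [ 0.394  0.181 -0.035] w 38.7 14.38
0.4 0.399 F [-0.1  1.6  6.4] M [ 0.524  0.114 -0.289] w 38.6 14.63
0.45 0.449 F [0.5 2.7 5.5] M [ 0.553 -0.003 -0.595] w 38.5 14.88
0.5 0.498 F [0.9 2.9 5.4] M [ 0.627 -0.163 -0.941] w 38.6 15.13
```

Anticlockwise blocks after about 0.15 rad, with the moment rising to -0.94 N m. Now clockwise, rising along with the thread.

Run:
```python
from bench import ctrl
from h import *
R=lambda y:[-np.pi/2,0,y]
c=[556.2,163.2]
def rep(t):print(t,ctrl.read_tcp_rot()[2].round(3),"F",np.round(ctrl.read_ft_force(),1),"M",np.round(ctrl.read_moment(),3),"w",round(ctrl.read_width()*85,1),round(ctrl.read_clock(),2),flush=True)
for y in (0.35,0.2,.05,-.1,-.3,-.5,-.7,-.9,-1.1,-1.3,-1.5,-1.65):
    z=163+3*max(0,.2-y)/1.85
    ctrl.servo_line(c+[z],rot=R(y),speed=100); rep(y)
    if ctrl.read_moment()[2]>0.6: print("blocked");break
```

```text
0.35 0.348 F [-1.3  2.6  7.8] M [ 0.491  0.084 -0.192] w 38.8 15.43
0.2 0.199 F [-0.2  1.2  5.5] M [ 0.418  0.066 -0.053] w 38.5 15.73
0.05 0.05 F [-1.8  2.3  4.8] M [ 0.547  0.126 -0.055] w 38.8 16.03
-0.1 -0.096 F [-1.8  4.3  6.1] M [ 0.793  0.191 -0.052] w 38.6 16.33
-0.3 -0.294 F [-2.1  3.8  5.3] M [0.93  0.345 0.058] w 38.7 16.68
-0.5 -0.493 F [-2.5  4.2  7.6] M [0.857 0.419 0.054] w 38.4 17.03
-0.7 -0.693 F [-1.5  5.   7.3] M [ 0.887  0.363 -0.003] w 38.5 17.38
-0.9 -0.894 F [-1.9  5.1  4.8] M [ 1.019  0.433 -0.011] w 38.6 17.73
-1.1 -1.094 F [-1.7  6.3  2.1] M [ 1.112  0.258 -0.098] w 38.7 18.08
-1.3 -1.294 F [0.2 6.  0.2] M [ 1.115 -0.058  0.043] w 38.5 18.43
-1.5 -1.494 F [ 0.3  4.9 -0.1] M [ 1.142e+00 -2.100e-02  1.000e-03] w 38.6 18.78
-1.65 -1.644 F [-1.   5.6 -0.1] M [ 1.122  0.071 -0.02 ] w 38.7 19.08
```

It turns freely clockwise with a moment near 0, so the thread is reverse. About 1.85 rad has been turned, within the 1.35–2.3 window. I'll lift carefully with a guard.

Run:
```python
from bench import ctrl
from h import *
c=[556.2,163.2]
def rep(t):print(t,ctrl.read_position().round(1),"F",np.round(ctrl.read_ft_force(),1),"M",np.round(ctrl.read_moment(),3),"w",round(ctrl.read_width()*85,1),round(ctrl.read_clock(),2),flush=True)
g=ctrl.servo_line(c+[171],speed=25,guard=10); rep(("lift",g))
if not g:
    g=ctrl.servo_line(c+[205],speed=50,guard=10); rep(("lift2",g))
    if not g:
        g=ctrl.servo_line(c+[272],speed=80,guard=15); ctrl.pause(.6); rep(("up",g))
S=ctrl.grab_frame("side");T=ctrl.grab_frame("top")
cv2.imwrite("pics/lift.png",cv2.resize(S["image"][60:370,180:400,::-1],None,fx=1.9,fy=1.9))
cv2.imwrite("pics/lift_t.png",T["image"][:,:,::-1])
np.savez("side1.npz",**S);np.savez("top1.npz",**T)
```

```text
('lift', False) [556.2 163.7 170.8] F [-1.7  4.4  0.7] M [1.095 0.149 0.033] w 38.8 19.43
('lift2', False) [556.1 163.1 204.8] F [ 0.4 -0.1 -0.2] M [ 0.015 -0.032  0.021] w 38.7 20.27
('up', False) [556.2 163.2 272. ] F [ 0.5 -0.5 -0.6] M [-0.039  0.002  0.048] w 38.8 21.86
```

View pics/lift.png

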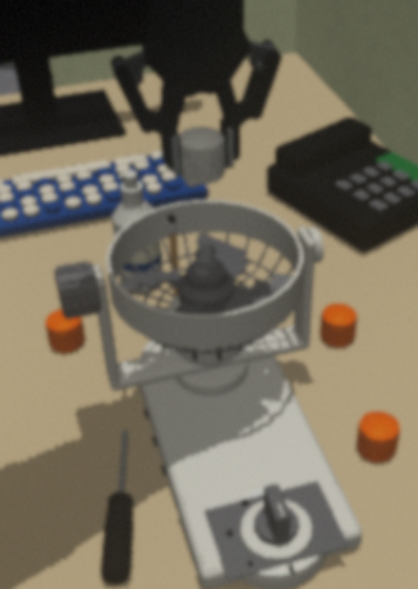

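View pics/lift_t.png

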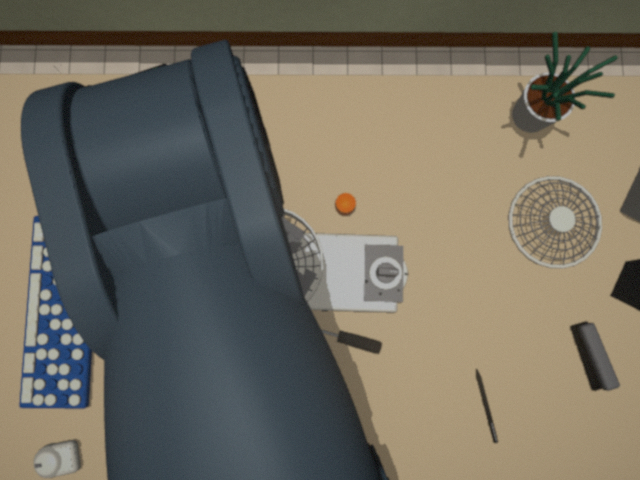

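The side picture shows the cap gripped at about (200,155), with the bare shaft below it at (207,255). The knob bar still lies along the fan, and every other item in view stands where it was. I'll check the cap's height with a ray, then hand in.

Run:
```python
from bench import ctrl
from h import *
S=load("side1.npz");P=cloud(S);v,u=np.mgrid[:480,:640]
m=(np.hypot(u-(180+200/1.9),v-(60+152/1.9))<11)&(np.hypot(P[...,0]-556,P[...,1]-163)<30)
q=P[m];print("cap pts",m.sum(),np.round(q.min(0)),np.round(q.max(0)))
m=(np.hypot(P[...,0]-549,P[...,1]+51)<25)&(P[...,2]>66.5)&(P[...,2]<74);print("knob",cv2.minAreaRect(P[m][:,:2].astype(np.float32)))
print(ctrl.read_width()*85,ctrl.read_joint_velocities(),ctrl.read_clock())
if q[:,2].max()>280: ctrl.finish_job(); print("handed in")
```

```text
cap pts 375 [537. 139. 279.] [571. 164. 306.]
knob ((549.9967651367188, -51.854156494140625), (37.72098159790039, 13.990355491638184), 86.79523468017578)
38.5415825154306 [-0.00073942  0.00092967  0.00197661  0.00142567  0.00193378 -0.00015437] 21.9583
the job is handed in; nothing more can be done
handed in
```

The job is handed in at about 22 s of the 72 s allowed. The knob is off, and the cap is unscrewed and held above its shaft.

- **Knob:** I turned it anticlockwise to the off stop; the moment jumped to 0.74 N m there. In the last picture the bar lies along the fan's x axis, at 86.8° against about 88°.
- **Cap:** Anticlockwise it blocked after about 0.15 rad, with the moment rising to 0.94 N m. Clockwise it turned easily for about 1.85 rad, so the thread is reverse, and it then lifted off with almost no pull.
- **Last checks:** The arm rose about 109 mm from the grasp. The visible points on the cap span 279–306 mm, so its middle is about 125 mm above the seat. The grip width was 38.5 mm, and the arm was still.
- **Other things on the desk:** Everything I could see looked unmoved. The arm hid the notepad in the last top view and the crop of the side view left it out, so I did not check it at the end.
- **Small disagreements:** The two cameras differed by about 2 mm, within their stated calibration. The knob grasp was about 1 mm off centre, with a side force of about 9.5 N.

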